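Shut the middle nail pot

TASK

Three nail pots stand open on the bench, alike but for their width. With the fingertips, gently push the flip lid of the middle-sized pot over and press it fully shut, without gripping anything, then withdraw. That pot must stay where it stands, never lifted or tipped; leave the other two pots and their open lids, the hammer and the loose cap alone.

Things in the scene. Friction and masses are not known exactly. Their poses are not given: they have to be found in the camera images.
- pot_wide: the widest of the three loose off-white nail pots, 104 mm across and 90 mm tall, part filled with nails, 0.9 kg give or take a quarter. Origin at the centre of its underside, z up; the lid's hinge is on its +x side, 58 mm from the pot's axis.
- lid_wide (a joint): red flip lid of that pot, 110 mm across and 5 mm thick, with a 16 mm wide thumb tab opposite the hinge. 0 = shut flat on the rim (its outside face is then 96 mm above the bench); positive = opened, swinging up and over towards the hinge side; 1.57 = standing upright, stop at 1.75. A slightly stiff hinge (0.03 N m) holds it at any angle; there is no spring and no catch.
- wide_hinge (a point): middle of that lid's hinge axis (which runs along the pot's y), 90 mm above the pot's underside
- wide_edge (a point): end of that lid's thumb tab, 120 mm from the hinge axis
- pot_mid: the middle-sized of the three loose off-white nail pots, 78 mm across and 90 mm tall, part filled with nails, 0.7 kg give or take a quarter. Origin at the centre of its underside, z up; the lid's hinge is on its +x side, 45 mm from the pot's axis.
- lid_mid (a joint): red flip lid of that pot, 84 mm across and 5 mm thick, with a 16 mm wide thumb tab opposite the hinge. 0 = shut flat on the rim (its outside face is then 96 mm above the bench); positive = opened, swinging up and over towards the hinge side; 1.57 = standing upright, stop at 1.75. A slightly stiff hinge (0.03 N m) holds it at any angle; there is no spring and no catch.
- mid_hinge (a point): middle of that lid's hinge axis (which runs along the pot's y), 90 mm above the pot's underside
- mid_edge (a point): end of that lid's thumb tab, 94 mm from the hinge axis
- pot_small: the narrowest of the three loose off-white nail pots, 54 mm across and 90 mm tall, part filled with nails, 0.45 kg give or take a quarter. Origin at the centre of its underside, z up; the lid's hinge is on its +x side, 33 mm from the pot's axis.
- lid_small (a joint): red flip lid of that pot, 60 mm across and 5 mm thick, with a 16 mm wide thumb tab opposite the hinge. 0 = shut flat on the rim (its outside face is then 96 mm above the bench); positive = opened, swinging up and over towards the hinge side; 1.57 = standing upright, stop at 1.75. A slightly stiff hinge (0.03 N m) holds it at any angle; there is no spring and no catch.
- small_hinge (a point): middle of that lid's hinge axis (which runs along the pot's y), 90 mm above the pot's underside
- small_edge (a point): end of that lid's thumb tab, 70 mm from the hinge axis
- hammer: loose hammer, 260 mm long, lying on the bench at the left end of the row of pots (+y side); origin at the bottom, about half-way along it, handle to its -x
- cap: loose round red screw cap, 68 mm across and 18 mm tall, lying mouth up on the bench at the right end of the row of pots (-y side); origin at the centre of its underside
Mind the look-alikes: they are no part of the job. What is shaped like the pot_mid but purple or turquoise is not meant.

How it is judged:
At the end, for the whole second after the job is handed in: The middle-sized pot's lid is shut (joint under 0.06 rad); that pot stands upright, at rest, within 25 mm of where it was; the other pots, the hammer and the cap are within 12 mm of their starts, and the other lids' tabs within 20 mm of theirs (value of joint lid_mid below 0.06 rad and distance of pot_mid from where it was at the start of the episode below 0.025 m and angle between pot_mid's own z axis and vertical below 0.03 rad and linear speed of pot_mid below 0.01 m/s and distance of each of pot_wide, pot_small, hammer, cap from where it was at the start of the episode below 0.012 m and distance of each of wide_edge, small_edge from where it was at the start of the episode below 0.02 m); the robot touches nothing.
It fails at once if the middle-sized pot is lifted or tipped (height (world z) of pot_mid above 0.012 m or angle between pot_mid's own z axis and vertical above 0.2 rad).
It fails at once if the lid is gripped or pushed hard (over 30 N) (contact force between the fingers and lid_mid above 30 N).
It fails at once if another pot or its lid, the hammer or the cap is disturbed (distance of any of pot_wide, pot_small, hammer, cap from where it was at the start of the episode above 0.012 m or distance of any of wide_edge, small_edge from where it was at the start of the episode above 0.02 m).
It also fails if it takes over 32 s, if anything falls off the work surface, if the arm or the gripper's body presses on something with over 40 N, if the wrist force passes 120 N, or if a joint passes its speed limit or range.

ROBOT

A 7-joint arm with a two-finger parallel gripper is mounted at the origin on the work surface. World frame = base frame: x ahead of the robot, y to its left, z up, the work surface at z = 0. Lengths are in m, angles in rad, forces in N, time in s.
With the tool pointing down it reaches from about 0.4 to 0.85 m from the base axis. Payload 10.4 kg.
Tool frame: the origin (TCP) lies midway between the tips of the shut fingers; the grasp point (between the pads) lies manip.grip_depth behind it (manip.grip_depth is the distance from the TCP to the grasp point, in m); z points along the fingers, x is the direction in which the jaws open and shut, and the axes are right-handed (so a half turn about z gives the same grasp; the last joint's range is limited). The gripper opens to 85 mm and grips with 20 to 120 N. Pads are 22 mm wide; open, the fingers measure 114 mm over their backs; the gripper's body (76 mm by 85 mm) begins 54 mm behind the grasp point. The pads swing forward as they close: fully open they stand 13 mm farther back than shut.
Start: joints at [-1.15, 0.332, -0.065, 1.46, 0.022, 1.35, -0.088], TCP at [0.268, 0.564, 0.231] pointing down, gripper open.
Joint ranges: [-2.6, 2.6], [-0.5, 2.12], [-1.47, 1.34], [0.16, 2.42], [-1.27, 4.41], [0.06, 2.06], [-2.6, 2.6]. Speed limits (rad/s): [2.22, 2.22, 2.79, 2.79, 3.14, 3.14, 3.14].

INTERFACE

Orientations are given as a unit quaternion [x, y, z, w].
In Python, from workcell import manip gives the robot as it stands. The module is installed in compiled form; this text tells all that it offers.
- The arm moves only by the tool send_rows, never from a script. Its argument "steps" is a list of rows, each a list of 2 entries, a list of its own where there are three numbers: the shift along the tool's x, y, z in m, then the turn about the tool's z in rad. In form: [[[x, y, z], spin], ...]. A call has exactly 8 rows; each row is the pose to reach, as a shift and turn from the pose commanded when the call began, along the tool's axes at that moment; what a row does not reach only later rows make up. A row lasts 1/8 s, in which the tool goes at most 62.5 mm and 10.7 degrees, less where a joint would pass 70% of its speed; a pose out of reach is approached as far as the arm can. A call with a gripper value outside its range is refused whole. "hand" is the opening, from 0 (shut) to 1 (fully open), set as the call begins (left out, the last holds). The fingers move at their own pace and stop on an object; "force" is the grip in N (left out, the last holds). Time passes only in rows, so rows that repeat a pose let the fingers close, or fill a call up. It gives the time, the measured TCP pose, the force and the opening at its end, in the units of the state.
- manip.get_obs(): the state, without advancing time (a new reading comes with each control period).
- manip.camera(name): name is "side" or "top"; returns (picture, depth): 420x560x3 uint8, red, green, blue; 420x560 float32, m along the optical axis (not along the pixel's ray), 0 where there is no reading.
- manip.camera_info(name): a dict with "intrinsics" (3x3 intrinsics, pixels), "dist_coeffs" ([k1, k2, p1, p2, k3] as OpenCV has them; the pictures are not rectified), "pose" (4x4, takes a point from camera to world coordinates). Camera axes: x right, y up, looking along -z (the intrinsics and any distortion apply to the point x, -y, -z); pixel columns grow to the right and rows downward; lengths in m; the calibration is good to about 2 mm. A picture is of the moment at which its call begins. camera_info takes no time and is no camera call.
- manip.hand_in(): hands the job in, once; it reports no verdict.
The state is a dict: "clock": time; "joint_pos": joint angles; "joint_velocities": joint speeds; "tau": joint torques, N m; "position": TCP position; "ee_rot": TCP orientation; "ft_force": force on the tool from outside, world axes, zero at the start; "torque": the same for the moment, N m; "grip_width": opening from 0.0 (shut) to 1.0 (fully open).
Only numpy, scipy, OpenCV 4.12 (cv2) and the standard library are available. Lean on these libraries where they do the work, as an engineer would, in place of code of your own. Each camera call takes 0.05 s, during which the arm holds its last target.

## Working session

There is one attempt and no reset: what is moved stays moved. The work goes in short steps, Python scripts to look and compute and a tool call to move; the robot and the scene stay as the last step left them, time stands still between calls to the robot, and variables do not carry over. Pictures are saved under pics/ and viewed, and the job is handed in when it is done.

Besides the shell and the picture viewer there is one more tool, called after "Call:" as name(argument=value, ...), one argument or row to a line, values as JSON. send_rows: Moves the arm, as the interface text tells. Its arguments: {"type":"object","properties":{"steps":{"type":"array"},"hand":{"type":"number"},"force":{"type":"number"}},"required":["steps"]}

```bash
mkdir -p pics; cat > h.py <<'E'
import numpy as np,cv2,json
from workcell import manip
def grab(n,tag):
    p,d=manip.camera(n); cv2.imwrite(f'pics/{tag}.png',p[:,:,::-1]); np.savez(f'pics/{tag}.npz',p=p,d=d); return p,d
E
python3 - <<'E'
from h import *
for n in('top','side'):
    grab(n,n+'0'); i=manip.camera_info(n); print(n,i)
print(manip.get_obs(),manip.grip_depth)
E
```

```text
top {'intrinsics': array([[521.09347454,   0.        , 277.55176195],
       [  0.        , 521.09347454, 219.69091744],
       [  0.        ,   0.        ,   1.        ]]), 'dist_coeffs': array([-0.18166676,  0.        ,  0.        ,  0.        ,  0.        ]), 'pose': array([[ 0.01995288,  0.99570806, -0.09037332,  0.35892537],
       [-0.9997401 ,  0.02086704,  0.00918179,  0.02286307],
       [ 0.0110282 ,  0.09016663,  0.99586563,  1.52810131],
       [ 0.        ,  0.        ,  0.        ,  1.        ]])}
side {'intrinsics': array([[411.79099741,   0.        , 278.09974124],
       [  0.        , 411.79099741, 209.78783546],
       [  0.        ,   0.        ,   1.        ]]), 'dist_coeffs': array([-0.10468115,  0.        ,  0.        ,  0.        ,  0.        ]), 'pose': array([[ 0.80882392,  0.32051321, -0.49302651,  0.03070575],
       [-0.58804311,  0.44515565, -0.67530864, -0.63071031],
       [ 0.00302819,  0.83612662,  0.54852812,  0.63657322],
       [ 0.        ,  0.        ,  0.        ,  1.        ]])}
{'clock': 0.1, 'joint_pos': array([-1.14962595,  0.33283406, -0.06468211,  1.46086045,  0.0215944 ,
        1.34987377, -0.08851042]), 'joint_velocities': array([ 0.00087839,  0.00042784,  0.00027822, -0.00107416,  0.00150029,
       -0.00034472, -0.00014349]), 'tau': array([ 1.96177156e-03, -6.26747060e+01,  4.98256367e-02, -3.92426562e+01,
        1.64386304e-02,  6.99146069e-03, -4.00466536e-05]), 'position': array([0.26821108, 0.56415976, 0.23057809]), 'ee_rot': array([ 8.45386145e-01,  5.34155273e-01, -5.25607503e-04,  3.65676158e-04]), 'ft_force': array([0.02060226, 0.41130974, 0.66405027]), 'torque': array([ 0.01675073,  0.02211998, -0.00573801]), 'grip_width': 1.0044453574216765} 0.0187
```

View pics/top0.png

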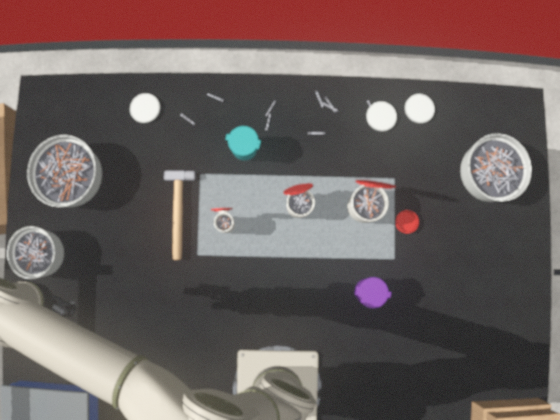

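View pics/side0.png

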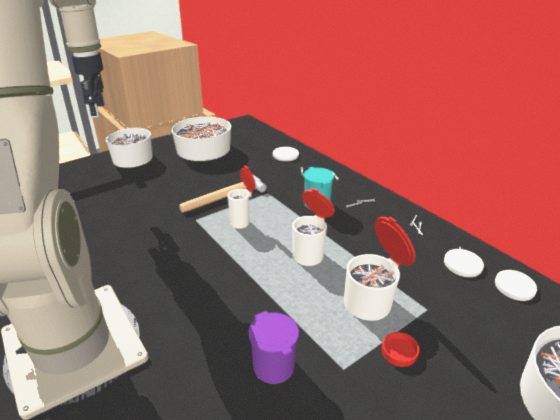

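Candidates: white pots at top-view pixels (223,220), (300,201) and (369,203). The purple (373,292) and turquoise (243,141) ones are the excluded look-alikes, and the broad bowls at the bench edges don't match. (300,201) is the middle in width and has its red lid open away from the robot. Next I'll confirm that with a crop and measurements.

```bash
cat >> h.py <<'E'
def ray(n,uv):
    i=manip.camera_info(n); u=cv2.undistortPoints(np.array(uv,float).reshape(-1,1,2),i['intrinsics'],i['dist_coeffs']).reshape(-1,2)
    d=np.c_[u[:,0],-u[:,1],-np.ones(len(u))]; T=i['pose']; return T[:3,3],d@T[:3,:3].T   # d has unit depth
def plane(n,uv,z):
    o,d=ray(n,uv); return o+d*((z-o[2])/d[:,2])[:,None]
def pts(n,uv,D):
    o,d=ray(n,uv); uv=np.array(uv,int); return o+d*D[uv[:,1],uv[:,0]][:,None]
E
python3 - <<'E'
from h import *
f=np.load('pics/top0.npz'); p,d=f['p'],f['d']
cv2.imwrite('pics/crop_top.png',cv2.resize(p[165:265,190:430,::-1],None,fx=3.3,fy=3.3,interpolation=cv2.INTER_CUBIC))
g=np.load('pics/side0.npz');cv2.imwrite('pics/crop_side.png',cv2.resize(g['p'][150:330,200:440,::-1],None,fx=3.2,fy=3.2,interpolation=cv2.INTER_CUBIC))
for n,f in(('top',f),('side',g)):
    p,d=f['p'],f['d'];a=p.astype(int)
    red=((a[...,0]>110)&(a[...,1]<70)&(a[...,2]<70)).astype(np.uint8)
    wh=((a.min(2)>150)&(a.max(2)-a.min(2)<40)).astype(np.uint8)
    for nm,m in(('red',red),('white',wh)):
        k,l,s,c=cv2.connectedComponentsWithStats(m)
        for j in range(1,k):
            if not 40<s[j,4]<9000: continue
            v,u=np.nonzero(l==j); P=pts(n,np.c_[u,v],d)
            if n=='top' and not(160<c[j][1]<270): continue
            print(n,nm,s[j],c[j].round(0),'lo',np.percentile(P,3,axis=0).round(3),'hi',np.percentile(P,97,axis=0).round(3))
    # rims by depth: points with z 0.08..0.094 
    v,u=np.mgrid[0:420,0:560]; P=pts(n,np.c_[u.ravel(),v.ravel()],d).reshape(420,560,3)
    m=((P[...,2]>.080)&(P[...,2]<.100)&(abs(P[...,1])<.35)&(P[...,0]>.3)&(P[...,0]<.75)&(wh>0)).astype(np.uint8)
    k,l,s,c=cv2.connectedComponentsWithStats(cv2.dilate(m,np.ones((3,3))))
    for j in range(1,k):
        q=P[(l==j)&(m>0)]
        if len(q)<15: continue
        A=np.c_[2*q[:,:2],np.ones(len(q))]; x=np.linalg.lstsq(A,(q[:,:2]**2).sum(1),rcond=None)[0]
        print(n,'rim',len(q),s[j],x[:2].round(4),'R',np.sqrt(x[2]+x[0]**2+x[1]**2).round(4),q[:,2].mean().round(4))
E
```

```text
top red [368 182  27   5  44] [381. 184.] lo [ 0.574 -0.295  0.16 ] hi [ 0.589 -0.231  0.2  ]
top red [396 210  23  23 260] [406. 218.] lo [ 0.48  -0.411 -0.002] hi [ 0.531 -0.342  0.02 ]
top white [ 27 135  69  72 902] [ 60. 169.] lo [0.519 0.539 0.001] hi [0.723 0.744 0.09 ]
top white [ 461  134   71   68 1435] [497. 168.] lo [ 0.567 -0.738  0.   ] hi [ 0.755 -0.543  0.088]
top white [475 146  43  47 846] [496. 170.] lo [ 0.599 -0.685  0.059] hi [ 0.713 -0.577  0.08 ]
top white [ 61 152  27  19 171] [ 74. 162.] lo [0.626 0.569 0.06 ] hi [0.675 0.642 0.078]
top white [ 40 155  18  21 162] [ 49. 165.] lo [0.61  0.664 0.058] hi [0.665 0.712 0.079]
top white [ 66 171  10   9  52] [ 71. 175.] lo [0.598 0.598 0.063] hi [0.62  0.628 0.081]
top white [164 171  30   9 252] [178. 175.] lo [0.609 0.26  0.018] hi [0.633 0.343 0.033]
top white [371 179  23   5  64] [385. 180.] lo [ 0.616 -0.335 -0.004] hi [ 0.628 -0.274  0.008]
top white [551 179   9  22 129] [556. 190.] lo [ 0.691 -1.331 -0.763] hi [ 0.777 -1.285 -0.736]
top white [  7 226  48  53 654] [ 28. 250.] lo [0.31  0.649 0.   ] hi [0.
[... 2083 characters left out ...]
 0.329]
side white [410 215  13  20  64] [417. 225.] lo [ 0.835 -0.161  0.001] hi [ 0.887 -0.103  0.008]
side white [444 247  40  30 858] [463. 262.] lo [ 0.777 -0.34   0.002] hi [ 0.861 -0.26   0.015]
side white [495 270  42  31 968] [516. 285.] lo [ 0.807 -0.46   0.002] hi [ 0.89  -0.38   0.015]
side white [ 520  326   40   94 2007] [540. 383.] lo [ 0.564 -0.631  0.004] hi [ 0.708 -0.543  0.086]
side white [543 356  17  21 209] [552. 366.] lo [ 0.612 -0.599  0.062] hi [ 0.654 -0.569  0.076]
side rim 204 [227 188  25  17 341] [0.4812 0.1587] R 0.0253 0.0871
side rim 340 [292 215  36  26 591] [ 0.5409 -0.0537] R 0.037 0.087
side rim 582 [345 253  55  41 959] [ 0.5439 -0.2472] R 0.0502 0.0868
```

View pics/crop_top.png

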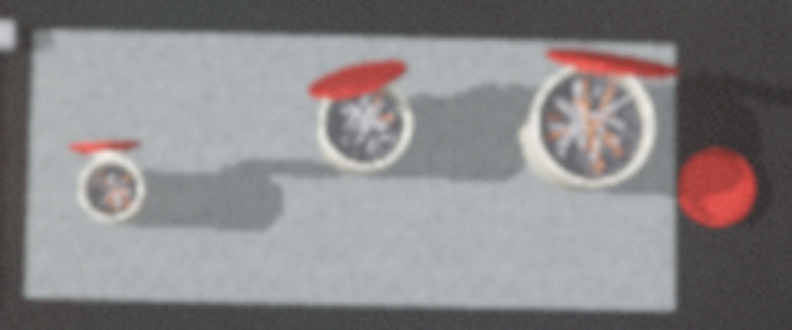

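View pics/crop_side.png

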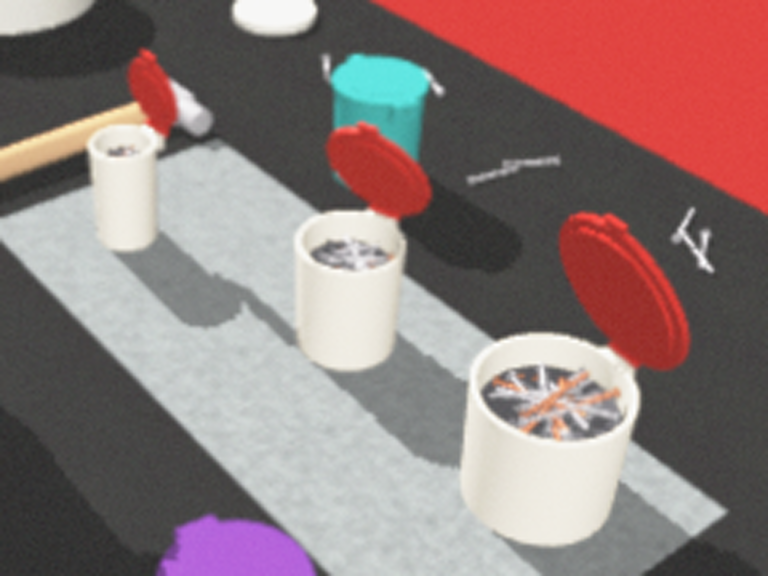

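```bash
python3 - <<'E'
from h import *
# lid mid: red pixels in both, restricted to box & above rim
for n in('top','side'):
    f=np.load(f'pics/{n}0.npz');p,d=f['p'],f['d'];a=p.astype(int)
    m=(a[...,0]>a[...,1]*2)&(a[...,0]>a[...,2]*2)&(a[...,0]>60)
    v,u=np.nonzero(m);P=pts(n,np.c_[u,v],d)
    for nm,c in(('mid',(.541,-.053)),('wide',(.544,-.247)),('small',(.482,.160))):
        q=P[(np.linalg.norm(P[:,:2]-c,axis=1)<.11)&(P[:,2]>.093)&(P[:,2]<.25)]
        e=q.mean(0);_,s,V=np.linalg.svd(q-e,full_matrices=False);nn=V[2]*np.sign(V[2][0])
        print(n,nm,len(q),'cen',e.round(4),'lo',q.min(0).round(3),'hi',q.max(0).round(3),'normal',nn.round(3),'yaw',np.degrees(np.arctan2(nn[1],nn[0])).round(1),'top pt',q[q[:,2].argmax()].round(3),'rms',(s[2]/len(q)**.5).round(4))
E
```

```text
top mid 157 cen [ 0.5675 -0.0425  0.1513] lo [ 0.552 -0.078  0.112] hi [ 0.585 -0.008  0.184] normal [0.877 0.282 0.39 ] yaw 17.8 top pt [ 0.557 -0.049  0.184] rms 0.0013
top wide 120 cen [ 0.5803 -0.2417  0.1853] lo [ 0.571 -0.296  0.157] hi [ 0.592 -0.2    0.209] normal [ 0.94  -0.09   0.329] yaw -5.5 top pt [ 0.571 -0.249  0.209] rms 0.002<stdin>:9: RuntimeWarning: Mean of empty slice.
  ret = um.true_divide(
Traceback (most recent call last):
IndexError: index 2 is out of bounds for axis 0 with size 0
```

The crops show three red-lidded pots in a row. The measured rim radii are 25, 37 and 50 mm, so (300,201) is pot_mid, at about (0.541, -0.053). Its rim height is 0.089 m against the expected 0.090. Next I'll cross-check its hinge direction and lid angle from the side view.

```bash
python3 - <<'E'
from h import *
for n in('side','top'):
    f=np.load(f'pics/{n}0.npz');p,d=f['p'],f['d'];a=p.astype(int)
    m=(a[...,0]>a[...,1]*2)&(a[...,0]>a[...,2]*2)&(a[...,0]>60)
    v,u=np.nonzero(m);P=pts(n,np.c_[u,v],d)
    q=P[(np.linalg.norm(P[:,:2]-(.56,-.048),axis=1)<.07)&(P[:,2]>.093)&(P[:,2]<.25)]
    for _ in range(4):
        e=q.mean(0);_,s,V=np.linalg.svd(q-e,full_matrices=False);nn=V[2]*np.sign(V[2][0]);r=abs((q-e)@nn)
        q=q[r<max(.004,2.5*np.median(r))]
    th=np.arctan2(np.hypot(*nn[:2]),nn[2])
    print(n,len(q),e.round(4),nn.round(3),'yaw',np.degrees(np.arctan2(nn[1],nn[0])).round(1),'theta',th.round(2),'zmax',q[q[:,2].argmax()].round(3), 'lidcen-pot dir',np.degrees(np.arctan2(e[1]+.053,e[0]-.541)).round(1))
yaw=np.radians(17);u=np.array([np.cos(yaw),np.sin(yaw)]);h=np.array([.541,-.053])+.045*u;print('hinge',h)
o=manip.get_obs();from scipy.spatial.transform import Rotation as R
M=R.from_quat(o['ee_rot']);t=np.r_[h+.055*u,.30];print('tgt',t,'tool shift',M.inv().apply(t-o['position']),'spin',np.arctan2(M.as_matrix()[1,0],M.as_matrix()[0,0])-yaw)
E
```

```text
side 557 [ 0.5675 -0.0482  0.1389] [0.893 0.291 0.342] yaw 18.1 theta 1.22 zmax [ 0.555 -0.053  0.18 ] lidcen-pot dir 10.2
top 154 [ 0.5677 -0.0425  0.1511] [0.879 0.281 0.385] yaw 17.7 theta 1.18 zmax [ 0.557 -0.049  0.184] lidcen-pot dir 21.5
hinge [ 0.58403371 -0.03984327]
tgt [ 0.63663048 -0.02376283  0.3       ] tool shift [-0.37287904  0.58516461 -0.06891171] spin 0.8303106730470062
```

Call:
send_rows(
  steps=[
    [[0,0,-0.03],0],
    [[-0.01,0.02,-0.07],0.1],
    [[-0.04,0.06,-0.08],0.2],
    [[-0.07,0.11,-0.08],0.3],
    [[-0.1,0.16,-0.08],0.4],
    [[-0.13,0.21,-0.08],0.5],
    [[-0.16,0.26,-0.08],0.6],
    [[-0.19,0.31,-0.08],0.7],
  ],
  hand=0,
)

```text
clock: 1.1
position: [0.4674, 0.258, 0.3111]
ee_rot: [0.978, 0.21, -0.0, -0.0]
ft_force: [0.1, 0.7, -0.6]
grip_width: -0.001
```

```bash
cat > s.py <<'E'
from h import *
from scipy.spatial.transform import Rotation as R
o=manip.get_obs();M=R.from_quat(o['ee_rot']);y=np.radians(17.8);u=np.array([np.cos(y),np.sin(y)]);h=np.array([.541,-.053])+.045*u
v=np.array([-u[1],u[0]]);r=o['position'][:2]-h
print('t',o['clock'],'pos',o['position'].round(4),'s',(r@u).round(4),'lat',(r@v).round(4),'F',o['ft_force'].round(2),'grip',o['grip_width'],'tilt',M.as_matrix()[2,2].round(4))
t=np.r_[h+.055*u,.30];print('shift to behind',M.inv().apply(t-o['position']).round(4),'spin',(np.arctan2(M.as_matrix()[1,0],M.as_matrix()[0,0])-y).round(4))
E
python3 s.py
```

```text
t 1.1 pos [0.4674 0.258  0.3111] s -0.02 lat 0.3186 F [ 0.06  0.73 -0.61] grip -0.0012490126892420795 tilt -1.0
shift to behind [0.0386 0.3251 0.0111] spin 0.1132
```

Call:
send_rows(
  steps=[
    [[0.006,0.05,0],0.06],
    [[0.012,0.1,0],0.113],
    [[0.018,0.15,0],0.113],
    [[0.024,0.2,0],0.113],
    [[0.03,0.25,0],0.113],
    [[0.036,0.3,0.005],0.113],
    [[0.039,0.325,0.011],0.113],
    [[0.039,0.325,0.011],0.113],
  ],
)

```text
clock: 2.1
position: [0.6368, -0.0222, 0.299]
ee_rot: [0.988, 0.155, -0.001, 0.0]
ft_force: [-0.5, 0.7, 0.1]
grip_width: -0.0
```

```bash
python3 s.py; python3 -c "
from h import *
grab('side','side1');grab('top','top1')"
```

```text
t 2.1 pos [ 0.6368 -0.0222  0.299 ] s 0.0556 lat -0.0 F [-0.53  0.71  0.13] grip -0.0004808413265195716 tilt -1.0
shift to behind [-0.0006 -0.     -0.001 ] spin -0.0002
```

View pics/side1.png

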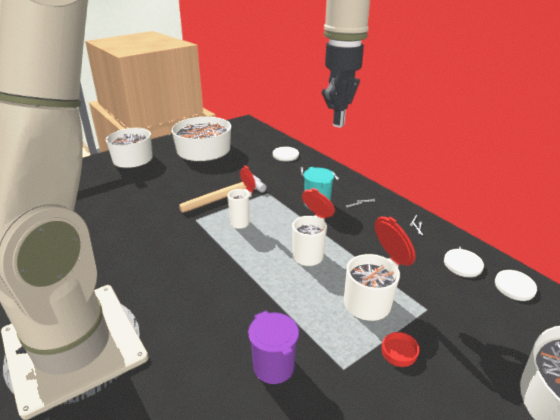

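The side view shows the shut fingertips at (338,122), lined up behind the open lid at (318,204). Next I'll go down behind the lid.

Call:
send_rows(
  steps=[
    [[0,0,0.03],0],
    [[0,0,0.07],0],
    [[0,0,0.11],0],
    [[0,0,0.14],0],
    [[0,0,0.149],0],
    [[-0.015,0,0.149],0],
    [[-0.03,0,0.149],0],
    [[-0.03,0,0.149],0],
  ],
)

```text
clock: 3.2
position: [0.6085, -0.0288, 0.1528]
ee_rot: [0.988, 0.156, 0.001, -0.0]
ft_force: [0.2, -0.2, 0.4]
grip_width: -0.003
```

```bash
python3 s.py; python3 -c "
import numpy as np
# TCP (s,z) with corner 14.5mm ahead at r on the outer face
for th,r in((1.3,62),(1.2,62),(1.0,64),(.8,66),(.6,68),(.4,70),(.2,72),(.1,72),(0,72)):
    c,s=np.cos(th),np.sin(th);print(th,'TCP s',round(-r*c+6*s+14.5,1),'z',round(90+r*s+6*c,1))"
```

```text
t 3.2 pos [ 0.6085 -0.0288  0.1528] s 0.0266 lat 0.0024 F [ 0.22 -0.18  0.41] grip -0.0029148487519140925 tilt -1.0
shift to behind [ 0.0287  0.0025 -0.1471] spin 0.0036
1.3 TCP s 3.7 z 151.3
1.2 TCP s -2.4 z 150.0
1.0 TCP s -15.0 z 147.1
0.8 TCP s -27.2 z 141.5
0.6 TCP s -38.2 z 133.3
0.4 TCP s -47.6 z 122.8
0.2 TCP s -54.9 z 110.2
0.1 TCP s -56.5 z 103.2
0 TCP s -57.5 z 96.0
```

Call:
send_rows(
  steps=[
    [[-0.012,0,0],0],
    [[-0.022,0,0],0],
    [[-0.028,0,0.001],0],
    [[-0.034,0,0.002],0],
    [[-0.04,0,0.004],0],
    [[-0.046,0,0.006],0],
    [[-0.052,0,0.009],0],
    [[-0.052,0,0.009],0],
  ],
)

```text
clock: 4.2
position: [0.5583, -0.0454, 0.142]
ee_rot: [0.988, 0.156, -0.0, -0.0]
ft_force: [0.6, -0.3, 1.1]
grip_width: 0.001
```

```bash
python3 s.py; python3 -c "
from h import *
p,d=grab('side','side2');cv2.imwrite('pics/side2c.png',cv2.resize(p[120:330,200:440,::-1],None,fx=2.8,fy=2.8))"
```

```text
t 4.2 pos [ 0.5583 -0.0454  0.142 ] s -0.0263 lat 0.0019 F [ 0.62 -0.33  1.06] grip 0.001253737379821567 tilt -1.0
shift to behind [ 0.0812  0.0021 -0.158 ] spin 0.003
```

View pics/side2c.png

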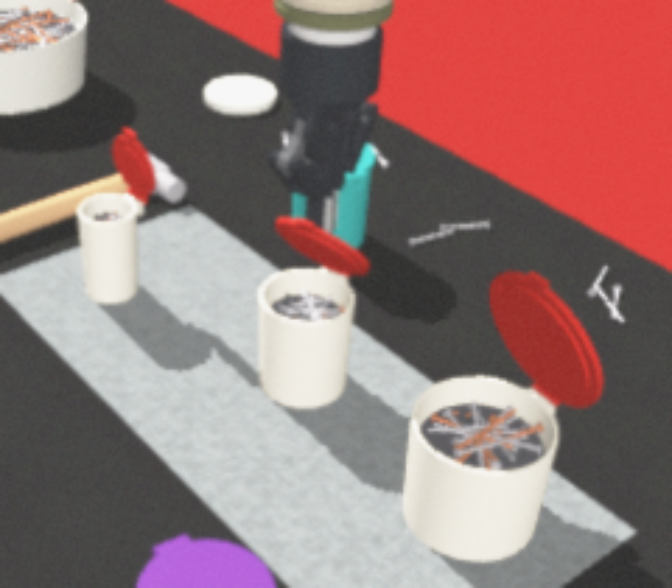

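The lid (crop about (320,245)) is folding over with a force of about 1 N, and the pot hasn't moved. I'll carry on along the arc.

Call:
send_rows(
  steps=[
    [[-0.006,0,0.004],0],
    [[-0.011,0,0.008],0],
    [[-0.015,0,0.012],0],
    [[-0.019,0,0.016],0],
    [[-0.022,0,0.02],0],
    [[-0.025,0,0.025],0],
    [[-0.028,0,0.03],0],
    [[-0.029,0,0.034],0],
  ],
)

```text
clock: 5.25
position: [0.5309, -0.0542, 0.1079]
ee_rot: [0.988, 0.156, -0.0, -0.0]
ft_force: [0.4, -0.7, 0.9]
grip_width: 0.003
```

```bash
python3 s.py
```

```text
t 5.25 pos [ 0.5309 -0.0542  0.1079] s -0.055 lat 0.0019 F [ 0.42 -0.68  0.92] grip 0.0031680904272121556 tilt -1.0
shift to behind [ 0.1099  0.0022 -0.1921] spin 0.0032
```

Call:
send_rows(
  steps=[
    [[-0.001,0,0.003],0],
    [[-0.002,0,0.005],0],
    [[-0.002,0,0.007],0],
    [[-0.002,0,0.008],0],
    [[-0.002,0,0.009],0],
    [[-0.002,0,0.01],0],
    [[-0.002,0,0.0105],0],
    [[-0.002,0,0.0105],0],
  ],
)

```text
clock: 6.25
position: [0.5294, -0.0548, 0.0978]
ee_rot: [0.988, 0.156, 0.0, -0.0]
ft_force: [-0.1, -0.1, -0.3]
grip_width: 0.003
```

```bash
python3 s.py
```

```text
t 6.25 pos [ 0.5294 -0.0548  0.0978] s -0.0566 lat 0.0019 F [-0.13 -0.12 -0.3 ] grip 0.0029440903709785564 tilt -1.0
shift to behind [ 0.1116  0.0022 -0.2022] spin 0.0034
```

Not firm yet, so I'll press down in half-millimetre steps.

Call:
send_rows(
  steps=[
    [[0,0,0.0005],0],
    [[0,0,0.001],0],
    [[0,0,0.0013],0],
    [[0,0,0.0016],0],
    [[0,0,0.0018],0],
    [[0,0,0.002],0],
    [[0,0,0.002],0],
    [[0,0,0.002],0],
  ],
)

```text
clock: 7.25
position: [0.5294, -0.0547, 0.0958]
ee_rot: [0.988, 0.156, 0.0, -0.0]
ft_force: [-0.3, -0.5, -0.2]
grip_width: 0.003
```

```bash
python3 s.py
```

```text
t 7.25 pos [ 0.5294 -0.0547  0.0958] s -0.0566 lat 0.0019 F [-0.28 -0.5  -0.15] grip 0.0029418478753211984 tilt -1.0
shift to behind [ 0.1116  0.0023 -0.2042] spin 0.0034
```

Call:
send_rows(
  steps=[
    [[0,0,0.0003],0],
    [[0,0,0.0005],0],
    [[0,0,0.0005],0],
    [[0,0,0.0008],0],
    [[0,0,0.0008],0],
    [[0,0,0.001],0],
    [[0,0,0.001],0],
    [[0,0,0.001],0],
  ],
)

```text
clock: 8.25
position: [0.5294, -0.0548, 0.0953]
ee_rot: [0.988, 0.156, 0.0, -0.0]
ft_force: [-3.3, 0.3, 8.0]
grip_width: -0.003
```

```bash
python3 s.py;python3 -c "
from h import *
p,d=grab('side','side3');cv2.imwrite('pics/side3c.png',cv2.resize(p[150:300,230:390,::-1],None,fx=3.8,fy=3.8))"
```

```text
t 8.25 pos [ 0.5294 -0.0548  0.0953] s -0.0565 lat 0.0019 F [-3.3   0.31  8.02] grip -0.003048703548582973 tilt -1.0
shift to behind [ 0.1116  0.0022 -0.2047] spin 0.0033
```

View pics/side3c.png

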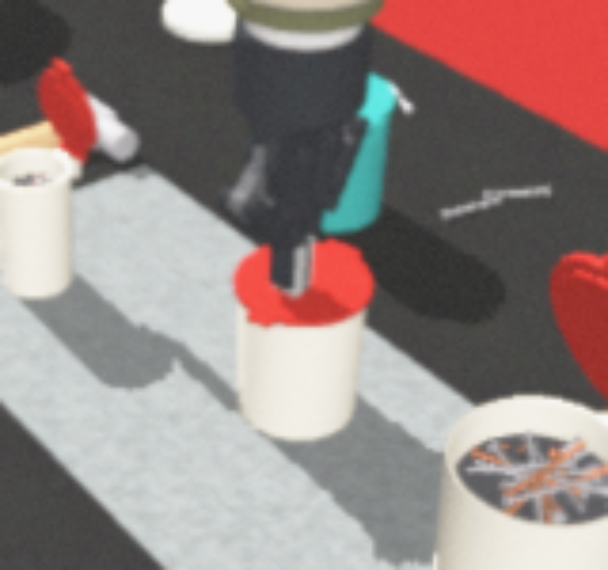

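The lid (crop about (303,283)) now lies flat on the rim. It resists with 8 N at z = 0.0953 m, and the shut height is 0.096, so it is fully closed. I'll withdraw upward.

Call:
send_rows(
  steps=[
    [[0,0,-0.002],0],
    [[0,0,-0.008],0],
    [[0,0,-0.02],0],
    [[0,0,-0.05],0],
    [[0,0,-0.09],0],
    [[0,0,-0.13],0],
    [[0,0,-0.17],0],
    [[0,0,-0.2],0],
  ],
)

```text
clock: 9.3
position: [0.5295, -0.055, 0.2975]
ee_rot: [0.988, 0.156, 0.001, 0.0]
ft_force: [0.0, 0.2, -0.1]
grip_width: 0.001
```

Call:
send_rows(
  steps=[
    [[0,-0.03,0],0],
    [[0,-0.07,0],0],
    [[-0.01,-0.11,0],0],
    [[-0.02,-0.15,0],0],
    [[-0.03,-0.19,0],0],
    [[-0.04,-0.23,0],0],
    [[-0.05,-0.26,0],0],
    [[-0.05,-0.26,0],0],
  ],
)

```text
clock: 10.3
position: [0.4004, 0.1788, 0.2956]
ee_rot: [0.987, 0.158, 0.0, -0.0]
ft_force: [-0.6, -0.2, -0.8]
grip_width: -0.0
```

```bash
python3 s.py; python3 - <<'E'
from h import *
g=grab('side','side4');t=grab('top','top4')
cv2.imwrite('pics/side4c.png',cv2.resize(g[0][150:330,200:440,::-1],None,fx=3.2,fy=3.2))
for n,(p,d) in(('side',g),('top',t)):
    a=p.astype(int);m=(a[...,0]>a[...,1]*2)&(a[...,0]>a[...,2]*2)&(a[...,0]>60)
    v,u=np.nonzero(m);P=pts(n,np.c_[u,v],d)
    q=P[(np.linalg.norm(P[:,:2]-(.541,-.053),axis=1)<.06)&(P[:,2]>.08)&(P[:,2]<.2)]
    c=np.linalg.lstsq(np.c_[q[:,:2],np.ones(len(q))],q[:,2],rcond=None)[0]
    print(n,len(q),'cen',q.mean(0).round(4),'slope',c[:2].round(3),'zmax',q[:,2].max().round(3))
    w=((a.min(2)>150)&(a.max(2)-a.min(2)<40))
    v,u=np.nonzero(w);P=pts(n,np.c_[u,v],d)
    for c,R in(((.4818,.16),.04),((.544,-.2467),.065)):
        q=P[(np.linalg.norm(P[:,:2]-c,axis=1)<R)&(P[:,2]>.08)&(P[:,2]<.1)]
        x=np.linalg.lstsq(np.c_[2*q[:,:2],np.ones(len(q))],(q[:,:2]**2).sum(1),rcond=None)[0];print(n,'rim',x[:2].round(4))
E
```

```text
t 10.3 pos [0.4004 0.1788 0.2956] s -0.1081 lat 0.2637 F [-0.55 -0.18 -0.84] grip -5.928707620051386e-05 tilt -1.0
shift to behind [ 0.1612  0.2648 -0.0044] spin 0.0072
side 674 cen [ 0.5394 -0.0558  0.0974] slope [0.008 0.007] zmax 0.101
side rim [0.4807 0.1587]
side rim [ 0.5439 -0.2473]
top 644 cen [ 0.5407 -0.0531  0.0961] slope [-0.01   0.001] zmax 0.105
top rim [0.4822 0.1608]
top rim [ 0.5441 -0.2459]
```

View pics/side4c.png

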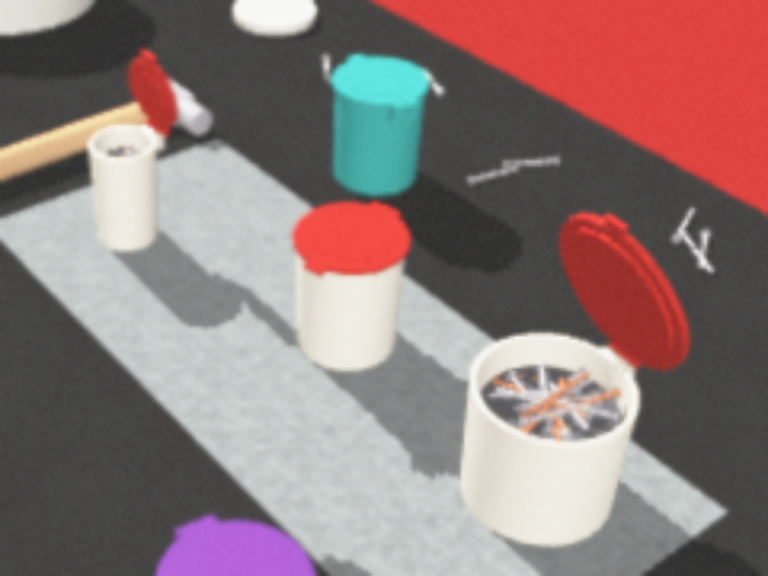

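The lid at (350,238) is flat and shut, and everything else stands where it was. I'll hand the job in.

```bash
python3 -c "
from workcell import manip
print(manip.hand_in())"
```

```text
the job is handed in; nothing more can be done
None
```

I closed the middle-sized pot's lid. I pushed it over from behind with the shut fingertips, pressed it down with about 8 N, withdrew the arm clear of everything and handed the job in at about 10.4 s.

- **Lid:** its top measures 0.096–0.097 m above the bench (0.096 when fully shut). Its slope is at most about 0.01, well under the 0.06 rad limit. The two views give slightly different slopes, but both are within camera noise.
- **Middle pot:** I didn't re-measure its base. The shut lid's centre agrees with the pot's starting centre to within about 3 mm, and the pot looks upright and unmoved in the last picture.
- **Other pots and lids:** the rims of the wide and small pots are within 1 mm of their starts. Their lids look unchanged by eye; I didn't measure them.
- **Hammer and cap:** I didn't re-measure these. The arm only came near the hammer at about 0.3 m height and never went near the cap. The part of the hammer in the last picture looks unmoved; the cap was outside that crop.

No check failed.

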